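Pin the stacked sweets boxes in their carrying rack

ROBOT

A 6-joint arm with a two-finger parallel gripper is mounted at the origin on the work surface. World frame = base frame: x ahead of the robot, y to its left, z up, the work surface at z = 0. Lengths are in m, angles in rad, forces in N, time in s.
With the tool pointing down it reaches from about 0.35 to 0.85 m from the base axis. Payload 8.1 kg.
Tool frame: the origin (TCP) lies at the very end of the fingers, on their centre line; the grasp point (between the pads) lies 19 mm behind it; z points along the fingers, y is the line along which they close (so a half turn about z gives the same grasp; the last joint's range is limited). The gripper opens to 93 mm and grips with 3 to 60 N. Pads are 15 mm wide; open, the fingers measure 128 mm over their backs; the gripper's body (75 mm by 188 mm) begins 65 mm behind the grasp point.
Start: joints at [1.018, 0.13, 1.488, -0, 1.523, -0.085], TCP at [0.271, 0.536, 0.219] pointing down, gripper open.
Joint ranges: [-2.96, 2.96], [-0.89, 2.26], [0.02, 2.5], [-1.34, 4.48], [0, 2.73], [-2.66, 2.66]. Speed limits (rad/s): [2.39, 2.39, 2.79, 3.14, 3.14, 3.14].

INTERFACE

Orientations are given as a rotation vector (axis times angle).
In Python, from plant import monitor, eyes, ticket gives the robot as it stands.
- The arm moves only by the tool arm_command, never from a script. Its argument "deltas" is a list that holds one entry, the list of rows, each a list of 6 numbers: the shift along the world's x, y, z in cm, then the turn, a rotation vector about the world's x, y, z in degrees. In form: [[[tx, ty, tz, rx, ry, rz], ...]]. A call has 1 to 12 rows; each row shifts and turns the commanded pose from where the row before left it; what a row does not reach is not made up. A row lasts 1/12 s, in which the tool goes at most 41.7 mm and 7.16 degrees, less where a joint would pass 70% of its speed; a pose out of reach is approached as far as the arm can. A call is refused whole if a number of a shift passes 4.17 or a number of a turn 7.16, either way. A call with a gripper value outside its range is refused whole. "gripper" is the opening, from -1 (shut) to 1 (fully open), set as the call begins (left out, the last holds). The fingers move at their own pace and stop on an object; "squeeze" is the grip in N (left out, the last holds). Time passes only in rows, so rows that do not move let the fingers close. It gives the time, the measured TCP pose, the force, the opening and the grip force at its end, in the units of the state.
- monitor.read_state(): the state, without advancing time (a new reading comes with each control period).
- eyes.read_camera(name): name is "scene" or "top" or "wrist"; returns the picture (480x640x3 uint8, blue, green, red); there is no depth.
- eyes.camera_model(name): a dict with "fx", "fy", "cx", "cy" (pixels), "rvec" (rotation vector, rad) and "tvec" (3), from world to camera coordinates, as OpenCV has them. Camera axes: x right, y down, z forward; pixel columns grow to the right and rows downward; lengths in m; the calibration is good to about 2 mm. A picture is of the moment at which its call begins: read the wrist's pose just before it. camera_model takes no time and is no camera call; for the wrist camera it gives the pose at the moment of the call.
- ticket.close_job(): hands the job in; it is judged then, once.
The state is a dict: "t": time; "q": joint angles; "dq": joint speeds; "joint_torque": joint torques, N m; "tool_pos": TCP position; "orientation": TCP orientation; "force": force on the tool from outside, world axes, zero at the start; "wrist_torque": the same for the moment, N m; "opening": finger opening in m; "gripper_force": force on a finger pad.
Only numpy, scipy, OpenCV 4.12 (cv2) and the standard library are available. Lean on these libraries where they do the work, as an engineer would, in place of code of your own. Each camera call takes 0.05 s, during which the arm holds its last target. There are 200 camera calls.

TASK

The three sweets boxes stand askew in the carrying rack: push the stack gently back until all three lie snug against the rack's upright posts on both sides, so that their holes line up over the socket. Then take the carrying rod from its stand, pass it down through all three boxes into the socket until its knob sits on the top lid, hold the knob pressed down with about 12 N for a second to bed the stack down, and let go. Never push on a box or force the rod with more than 20 N, and leave the other things alone.

Things in the scene. Friction and masses are not known exactly. Their poses are not given: they have to be found in the camera images.
- rack: fixed wooden carrying rack: base 150 (x) x 130 (y) x 16 mm with four 14 mm wide posts 56 mm high above it: two on the +x side (faces at x = +50, y = -15 and 15 mm), two on the +y side (faces at y = +40, x = -20 and 20 mm); -x and -y sides open. A box touching all four posts has its hole over the socket. Origin: underside of the base, below the socket; axes along the edges, z up
- rack_socket (a point): mouth of the round socket in the middle of the rack's base, on the base's top face, 16 mm above the sideboard; 12 mm hole with 1.5 mm chamfer, 16 mm deep; axes as the rack's
- box_bottom: lowest of the stack, on the rack's base: closed clear plastic sweets box, 100 (x) x 80 (y) x 20 mm, about 0.11 kg, flat lid and underside; a 12 mm round hole (white sleeve, 1.5 mm chamfer) goes right down through its middle. Origin: on the hole axis, at the underside; z up. The boxes slide freely on one another
- box_middle: middle of the stack: same box. Origin: on the hole's axis, at the underside
- box_top: top of the stack: same box. Origin: on the hole's axis, at the underside; its lid is 60 mm above the rack's base
- rod: carrying rod, 0.12 kg: steel shaft 10 mm wide, 73 mm long, tip tapered over 8 mm to 5 mm; on top a wooden knob 24 mm wide, 36 mm high (73 to 109 mm above the tip). Origin: end of the tip; z up to the knob. Stands loose and upright in its stand, tip on the sideboard. Home in the rack, the knob rests on the top lid and the tip is 13 mm below the socket mouth
- stand: fixed dark wooden block 55 x 55 x 60 mm with a 12 mm hole through its middle, in which the rod stands. Origin: centre of its underside
- dish: amber glass dish, 116 mm across, 36 mm high; bystander. Origin: centre of its underside
- teapot: white ceramic teapot, body 120 mm across, 123 mm high, spout and handle reach about 105 mm from the middle; bystander. Origin: centre of its underside
- stamp: wooden kahk stamp standing on its 66 mm disc, 74 mm high; bystander. Origin: centre of its underside
- servers: pair of steel cake servers lying side by side, 235 mm long along their x, 85 mm over both; bystander. Origin: on the first one, near the middle of its length
There are look-alikes about, which are no part of the job. What is shaped like the box_top but pink or purple is not meant.

How it is judged:
On the way, in this order (a step that is already met when the one before it is completed fails the run):
1. all three boxes pushed home against the posts, holes over the socket, the rod not yet in them (horizontal distance between each of box_bottom, box_middle, box_top and rack_socket below 0.0035 m and z of box_bottom in the frame of rack_socket between -0.004 and 0.004 m and angle between the x axis of each of box_bottom, box_middle, box_top and the x axis of rack, either way round below 0.06 rad and z of box_middle in the frame of rack_socket between 0.016 and 0.024 m and z of box_top in the frame of rack_socket between 0.036 and 0.044 m and horizontal distance between rod and rack_socket above 0.03 m), for 0.2 s.
2. the rod is home through all three boxes and its knob is pressed down on the top lid with more than 7 N (horizontal distance between each of box_bottom, box_middle, box_top and rack_socket below 0.0035 m and horizontal distance between rod and rack_socket below 0.003 m and z of rod in the frame of rack_socket below -0.0105 m and contact force between rod and box_top above 7 N), for 0.5 s.
At the end, for the whole second after the job is handed in: The boxes lie in order in the rack, holes within 3.5 mm of the socket axis, square within 0.06 rad; the rod is upright (0.06 rad) through all three, tip within 3 mm of the axis and 10.5 mm or more below the socket mouth (knob on the lid within 2.5 mm); all at rest (horizontal distance between each of box_bottom, box_middle, box_top and rack_socket below 0.0035 m and z of box_bottom in the frame of rack_socket between -0.004 and 0.004 m and angle between the x axis of each of box_bottom, box_middle, box_top and the x axis of rack, either way round below 0.06 rad and z of box_middle in the frame of rack_socket between 0.016 and 0.024 m and z of box_top in the frame of rack_socket between 0.036 and 0.044 m and linear speed of each of box_bottom, box_middle, box_top, rod below 0.02 m/s and horizontal distance between rod and rack_socket below 0.003 m and z of rod in the frame of rack_socket below -0.0105 m and angle between rod's own z axis and vertical below 0.06 rad); the robot touches nothing.
It fails at once if a box pressed with more than 20 N by the fingers (contact force between the fingers and box_bottom above 20 N or contact force between the fingers and box_middle above 20 N or contact force between the fingers and box_top above 20 N).
It fails at once if the rod pressed with more than 20 N on a box or the rack (contact force between rod and box_bottom above 20 N or contact force between rod and box_middle above 20 N or contact force between rod and box_top above 20 N or contact force between rod and rack above 20 N).
It fails at once if a box tipped or pulled off the stack (angle between any of box_bottom, box_middle, box_top's own z axis and vertical above 0.25 rad).
It fails at once if dish, teapot, stamp or servers moved by more than 15 mm (distance of any of dish, teapot, stamp, servers from where it was at the start of the episode above 0.015 m).
It also fails if it takes over 72 s, if anything falls off the work surface, if the arm or the gripper's body presses on something with over 40 N, if the wrist force passes 120 N, or if a joint passes its speed limit or range.

## Working session

There is one attempt and no reset: what is moved stays moved. The work goes in short steps, Python scripts to look and compute and a tool call to move; the robot and the scene stay as the last step left them, time stands still between calls to the robot, and variables do not carry over. Pictures are saved under pics/ and viewed, at most 10 in all, crops included, and the job is handed in when it is done.

Besides the shell and the picture viewer there is one more tool, called after ">>>" in YAML: its name, and indented under it one key for each argument. arm_command: Moves the arm, as the interface text tells. Its arguments: {"type":"object","properties":{"deltas":{"type":"array"},"gripper":{"type":"number"},"squeeze":{"type":"number"}},"required":["deltas"]}

```bash
mkdir -p pics; ls
python3 - <<'E'
from plant import monitor, eyes
import cv2
s=monitor.read_state();print(s)
for n in("scene","top"):
    im=eyes.read_camera(n);cv2.imwrite(f"pics/{n}0.png",im);print(n,eyes.camera_model(n))
E
```

```text
pics
{'t': 0.0, 'q': array([ 1.01761093e+00,  1.31184928e-01,  1.48930216e+00,  2.58556711e-05,
        1.52301595e+00, -8.53834559e-02]), 'dq': array([-0.00069815,  0.000611  , -0.00234076, -0.00048307,  0.00098996,
        0.00088758]), 'joint_torque': array([-8.91056443e-04, -5.59863424e+01, -4.91738963e+01,  7.66428094e-02,
        3.58583929e-02, -1.29055456e-04]), 'tool_pos': array([0.27020624, 0.53505145, 0.21756072]), 'orientation': array([-7.27996536e-01, -3.05543713e+00,  2.83586639e-03]), 'force': array([0.54444603, 0.26767062, 0.16015028]), 'wrist_torque': array([ 0.00121862, -0.02911964, -0.02904886]), 'gripper_force': 0.0, 'opening': 0.09277976295794042}
scene {'fx': 518.3299815392637, 'fy': 518.3299815392637, 'cx': 324.24004768783345, 'cy': 250.77178402047403, 'rvec': array([ 0.57376719,  2.62781045, -1.20180472]), 'tvec': array([ 0.51240451, -0.09309456,  1.18564601])}
top {'fx': 600.0912849266327, 'fy': 600.0912849266327, 'cx': 320.58325207601, 'cy': 243.2043395572035, 'rvec': array([ 2.18492585, -2.15608867,  0.09990448]), 'tvec': array([0.00572237, 0.58007995, 1.02973617])}
```

View pics/top0.png

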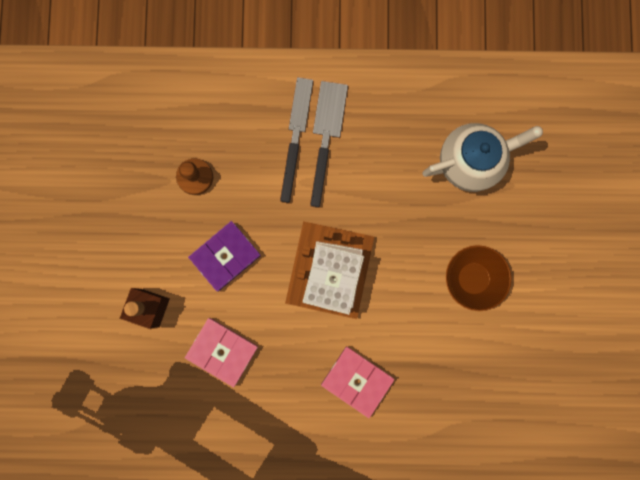

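View pics/scene0.png

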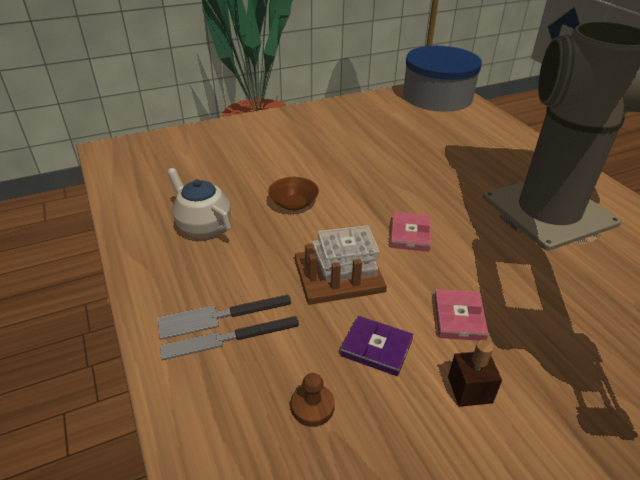

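The top view shows the rack around (332,270) with the white box at (333,279), the stand at (145,308) and the rod knob at (132,309). The scene view agrees: rack at (343,265), stand at (475,378).

```bash
cat > h.py <<'E'
import numpy as np, cv2
from plant import monitor, eyes
from scipy.spatial.transform import Rotation as R
def ray(m,p):
    r=R.from_rotvec(m["rvec"]).as_matrix(); c=-r.T@m["tvec"]
    return c, r.T@np.array([(p[0]-m["cx"])/m["fx"],(p[1]-m["cy"])/m["fy"],1])
def onz(m,p,z):
    c,d=ray(m,p); return c+d*(z-c[2])/d[2]
def tri(obs):
    A=np.zeros((3,3));b=np.zeros(3)
    for m,p in obs:
        c,d=ray(m,p);d/=np.linalg.norm(d);P=np.eye(3)-np.outer(d,d);A+=P;b+=P@c
    return np.linalg.solve(A,b)
def proj(m,X): return cv2.projectPoints(np.atleast_2d(np.array(X,float)),m["rvec"],m["tvec"],np.array([[m["fx"],0,m["cx"]],[0,m["fy"],m["cy"]],[0,0,1.]]),None)[0][:,0]
E
python3 - <<'E'
from h import *
np.set_printoptions(precision=4,suppress=True)
t,s,w=[eyes.camera_model(n) for n in("top","scene","wrist")]
c=[(304,222),(376,236),(359,318),(286,304)]
P=[onz(t,p,.016) for p in c];print(np.array(P),np.mean(P,0))
print("hole",onz(t,(333,279),.076),tri([(t,(333,279)),(s,(349,241))]))
print("knob",tri([(t,(131,309)),(s,(484,348))]))
for n in [(t),(s),(w)]:print(ray(n,(320,240)))
q=monitor.read_state();M=R.from_rotvec(q["orientation"]).as_matrix();print(M);print("cam in tool",M.T@(ray(w,(320,240))[0]-q["tool_pos"]), M.T@ray(w,(320,240))[1], w)
E
```

```text
[[ 0.6188  0.0436  0.016 ]
 [ 0.5953 -0.0852  0.016 ]
 [ 0.4497 -0.0559  0.016 ]
 [ 0.4725  0.0731  0.016 ]] [ 0.5341 -0.0061  0.016 ]
hole [ 0.5155 -0.0083  0.076 ] [ 0.5141 -0.0075  0.0753]
knob [0.4617 0.3186 0.1035]
(array([0.4789, 0.0088, 1.0805]), array([ 0.1009,  0.0054, -0.9949]))
(array([0.8809, 0.6482, 0.6934]), array([-0.3288, -0.6988, -0.6356]))
(array([0.2097, 0.5665, 0.3844]), array([ 0.2188, -0.1251, -0.9678]))
[[-0.8926  0.4509 -0.0008]
 [ 0.4509  0.8926 -0.0014]
 [ 0.0001 -0.0016 -1.    ]]
cam in tool [ 0.0682  0.0005 -0.1667] [-0.2518 -0.0114  0.9678] {'fx': 406.2715788500253, 'fy': 406.2715788500253, 'cx': 324.1795148230405, 'cy': 237.60829490275322, 'rvec': array([-2.4903, -1.5298, -0.1881]), 'tvec': array([-0.5992, -0.0278,  0.391 ])}
```

>>> arm_command:
  deltas:
    - [[1.0,-3.25,0,0,0,1.0],[1.0,-3.25,0,0,0,1.0],[1.0,-3.25,0,0,0,1.0],[1.0,-3.25,0,0,0,1.0],[1.0,-3.25,0,0,0,1.0],[1.0,-3.25,0,0,0,1.0],[1.0,-3.25,0,0,0,1.0],[1.0,-3.25,0,0,0,1.0],[1.0,-3.25,0,0,0,1.0],[1.0,-3.25,0,0,0,1.0],[1.0,-3.25,0,0,0,1.0],[1.0,-3.25,0,0,0,1.0]]
  gripper: -0.1

```text
t: 1.1
tool_pos: [0.3904, 0.144, 0.2184]
orientation: [-0.403, -3.115, 0.0]
force: [0.4, -0.6, 0.9]
opening: 0.0419
gripper_force: 0.0
```

>>> arm_command:
  deltas:
    - [[1.0,-3.25,0,0,0,1.0],[1.0,-3.25,0,0,0,1.0],[1.0,-3.25,0,0,0,1.0],[1.0,-3.25,0,0,0,1.0],[0,0,0,0,0,0],[0,0,0,0,0,0],[0,0,0,0,0,0]]

```text
t: 1.68
tool_pos: [0.4302, 0.0159, 0.2183]
orientation: [-0.297, -3.127, -0.001]
force: [-0.8, 0.3, 0.3]
opening: 0.0421
gripper_force: 0.0
```

Run:
```python
from h import *
m=eyes.camera_model("wrist");im=eyes.read_camera("wrist");cv2.imwrite("pics/w1.png",im);print(m)
np.save("w1.npy",m,allow_pickle=True)
cv2.imwrite("pics/w1b.png",cv2.resize(im,(800,600),interpolation=cv2.INTER_CUBIC))
s=monitor.read_state();M=R.from_rotvec(s["orientation"]).as_matrix();print(s["tool_pos"],np.degrees(np.arctan2(M[1,1],M[0,1])),s["opening"],s["force"],s["t"])
```

```text
{'fx': 406.2715788500253, 'fy': 406.2715788500253, 'cx': 324.1795148230405, 'cy': 237.60829490275322, 'rvec': array([-2.26918848, -1.87191355, -0.23276684]), 'tvec': array([-0.09768555, -0.43500616,  0.2872615 ])}
[0.43015553 0.01641885 0.21835281] 79.20930762476657 0.04181230880632309 [-0.4484069   0.00911321 -1.08046507] 1.7333
```

View pics/w1b.png

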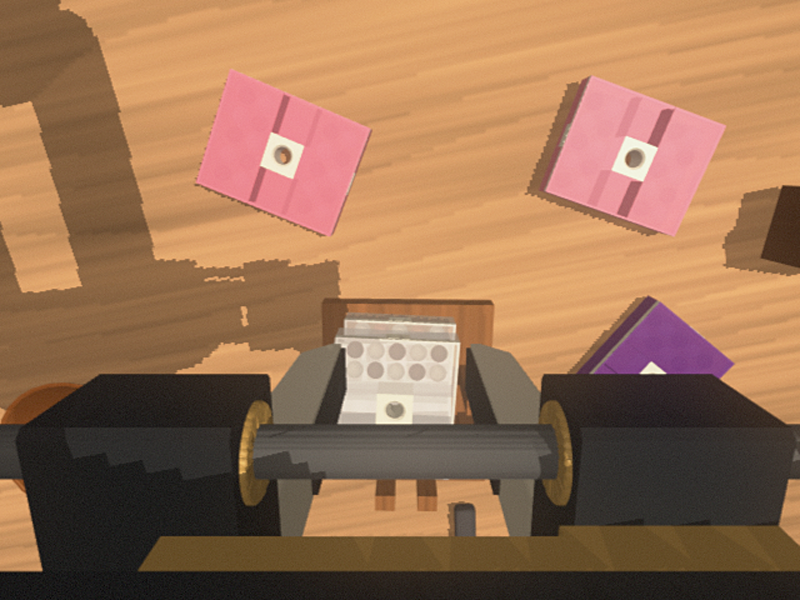

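The rack's open -x edge runs from (323,301) to (493,302), level, so the tool yaw matches. The top hole is at (395,410). The boxes are spread towards the camera, and the posts are at (385,495) and (427,495).

Run:
```python
from h import *
np.set_printoptions(precision=4,suppress=True)
m=np.load("w1.npy",allow_pickle=True).item();t=eyes.camera_model("top")
k=1.25
a=onz(m,(323/k,300/k),.016);b=onz(m,(493/k,301/k),.016);d=a-b
print(a,b,np.linalg.norm(d),"yaw",np.degrees(np.arctan2(d[1],d[0]))-90)
hole=tri([(m,(395/k,410/k)),(t,(333,279))]);print("hole",hole,onz(m,(395/k,410/k),.076))
for y in(-10.6,-11.2):
  u=np.array([np.cos(np.radians(y)),np.sin(np.radians(y))]);mid=((a+b)/2)[:2];print("ctr",mid+.075*u)
# boxes' -x faces lowest visible edges
u=R.from_euler('z',-10.8,degrees=True).as_matrix().T;c=np.array([.534,-.006,0])
for p,z in (((338,337),.076),((460,340),.076),((345,318),.056),((457,318),.056),((345,318),.036)):print(p,z,u@(onz(m,np.array(p)/k,z)-c))
```

```text
[ 0.4456 -0.0497  0.016 ] [0.4707 0.0755 0.016 ] 0.1276536315836957 yaw -191.30754783490687
hole [ 0.5157 -0.0079  0.0745] [ 0.515  -0.0072  0.076 ]
ctr [ 0.5319 -0.0009]
ctr [ 0.5317 -0.0017]
(338, 337) 0.076 [-0.0696 -0.0408  0.076 ]
(460, 340) 0.076 [-0.0674  0.0374  0.076 ]
(345, 318) 0.056 [-0.0764 -0.0384  0.056 ]
(457, 318) 0.056 [-0.0761  0.0372  0.056 ]
(345, 318) 0.036 [-0.0704 -0.0409  0.036 ]
```

>>> arm_command:
  deltas:
    - [[0,0,-3.5,0,0,0],[0,0,-4.0,0,0,0],[0,0,-4.0,0,0,0],[0,0,-4.0,0,0,0],[0,0,-3.0,0,0,0],[0,0,-0.9,0,0,0],[0,0,0,0,0,-0.2],[0.39,-0.076,0,0,0,0],[0.39,-0.076,0,0,0,0],[0.2,-0.04,0,0,0,0],[0.2,-0.04,0,0,0,0],[0.2,-0.04,0,0,0,0]]

```text
t: 2.73
tool_pos: [0.4458, 0.0127, 0.026]
orientation: [0.301, 3.125, 0.0]
force: [0.2, -0.8, -0.1]
opening: 0.0417
gripper_force: 0.0
```

>>> arm_command:
  deltas:
    - [[0.2,-0.04,0,0,0,0],[0.2,-0.04,0,0,0,0],[0.2,-0.04,0,0,0,0],[0.2,-0.04,0,0,0,0],[0.2,-0.04,0,0,0,0],[0.2,-0.04,0,0,0,0],[0.2,-0.04,0,0,0,0],[0.2,-0.04,0,0,0,0],[0.2,-0.04,0,0,0,0],[0.2,-0.04,0,0,0,0]]

```text
t: 3.57
tool_pos: [0.4643, 0.0088, 0.0245]
orientation: [-0.301, -3.127, 0.0]
force: [-1.0, 0.0, -0.2]
opening: 0.0414
gripper_force: 0.5
```

>>> arm_command:
  deltas:
    - [[0.1,-0.02,0,0,0,0],[0.1,-0.02,0,0,0,0],[0.1,-0.02,0,0,0,0],[0.1,-0.02,0,0,0,0],[0.1,-0.02,0,0,0,0],[0.1,-0.02,0,0,0,0],[0.1,-0.02,0,0,0,0],[0.1,-0.02,0,0,0,0]]

```text
t: 4.23
tool_pos: [0.4723, 0.0073, 0.0245]
orientation: [-0.301, -3.127, -0.0]
force: [-1.7, 0.5, -0.3]
opening: 0.0418
gripper_force: 1.0
```

Run:
```python
from h import *
for k in range(1):
    im=eyes.read_camera("top");s=monitor.read_state();print(s["force"],s["tool_pos"])
cv2.imwrite("pics/t2.png",cv2.resize(im[210:330,260:420],(800,600),interpolation=cv2.INTER_CUBIC))
```

```text
[-0.95031903 -0.2934662  -0.46577361] [0.4725342  0.00717624 0.02456327]
```

View pics/t2.png

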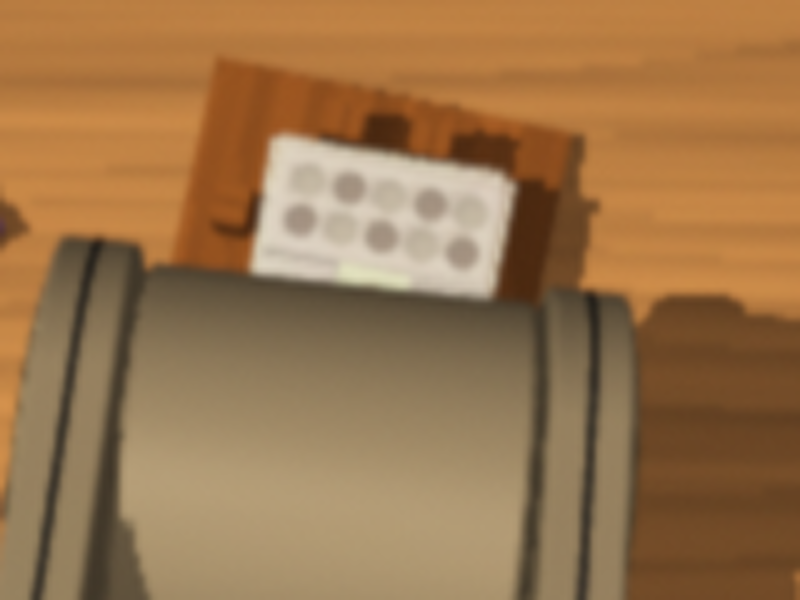

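The crop shows the stack, with its far edge from (275,135) to (515,180), pushed close to the +x posts at (385,130) and (485,148). It has not quite touched yet.

>>> arm_command:
  deltas:
    - [[0.05,-0.01,0,0,0,0],[0.05,-0.01,0,0,0,0],[0.05,-0.01,0,0,0,0],[0.05,-0.01,0,0,0,0],[0,0,0,0,0,0]]

```text
t: 4.7
tool_pos: [0.4737, 0.0071, 0.0244]
orientation: [-0.301, -3.126, -0.0]
force: [-5.0, 2.0, 2.5]
opening: 0.0418
gripper_force: 2.8
```

>>> arm_command:
  deltas:
    - [[0.05,-0.01,0,0,0,0],[0.05,-0.01,0,0,0,0],[0.05,-0.01,0,0,0,0],[0,0,0,0,0,0]]

```text
t: 5.03
tool_pos: [0.4749, 0.007, 0.0243]
orientation: [-0.301, -3.125, -0.001]
force: [-6.0, 2.4, 2.5]
opening: 0.0421
gripper_force: 3.1
```

>>> arm_command:
  deltas:
    - [[0.05,-0.01,0,0,0,0],[0.05,-0.01,0,0,0,0],[0,0,0,0,0,0]]

```text
t: 5.28
tool_pos: [0.4754, 0.0069, 0.0241]
orientation: [-0.301, -3.124, -0.001]
force: [-8.3, 2.2, 3.4]
opening: 0.0415
gripper_force: 4.0
```

>>> arm_command:
  deltas:
    - [[0.05,-0.01,0,0,0,0],[0.05,-0.01,0,0,0,0],[0,0,0,0,0,0]]

```text
t: 5.53
tool_pos: [0.4755, 0.0068, 0.024]
orientation: [-0.3, -3.122, -0.001]
force: [-12.8, 3.4, 8.2]
opening: 0.0415
gripper_force: 6.8
```

>>> arm_command:
  deltas:
    - [[-0.46,0.09,0,0,0,0],[-0.75,0.14,0,0,0,0],[-0.75,0.15,0,0,0,0],[0,0,2.5,0,0,0],[0,0,4.0,0,0,0],[0,0,3.5,0,0,0],[0.44,-0.83,0,0,0,-6.92],[0.44,-0.83,0,0,0,-6.92],[0.44,-0.83,0,0,0,-6.92],[0.44,-0.83,0,0,0,-6.92],[0.44,-0.83,0,0,0,-6.92],[0.44,-0.83,0,0,0,-6.92]]

```text
t: 6.53
tool_pos: [0.4847, -0.0403, 0.1249]
orientation: [1.398, 2.812, 0.0]
force: [0.0, -0.3, 0.0]
opening: 0.0416
gripper_force: 0.0
```

>>> arm_command:
  deltas:
    - [[0.44,-0.83,0,0,0,-6.92],[0.44,-0.83,0,0,0,-6.92],[0.44,-0.83,0,0,0,-6.92],[0.44,-0.83,0,0,0,-6.92],[0.44,-0.83,0,0,0,-6.92],[0.44,-0.83,0,0,0,-6.92],[0.44,-0.83,0,0,0,-6.92],[0,0,0,0,0,0],[0,0,0,0,0,0],[0,0,0,0,0,0]]

```text
t: 7.37
tool_pos: [0.5151, -0.0976, 0.1246]
orientation: [-2.419, -2.004, -0.0]
force: [-0.2, 0.2, 0.4]
opening: 0.0418
gripper_force: 0.0
```

Run:
```python
from h import *
m=eyes.camera_model("wrist");im=eyes.read_camera("wrist");np.save("w3.npy",m,allow_pickle=True)
cv2.imwrite("pics/w3.png",cv2.resize(im,(800,600),interpolation=cv2.INTER_CUBIC))
s=monitor.read_state();M=R.from_rotvec(s["orientation"]).as_matrix();print(s["tool_pos"],np.degrees(np.arctan2(M[1,1],M[0,1])),s["opening"],s["force"],s["t"])
```

```text
[ 0.51510835 -0.0974783   0.12465708] -10.756631138068297 0.04175775982578387 [0.5955703  0.37702873 0.44321439] 7.4167
```

View pics/w3.png

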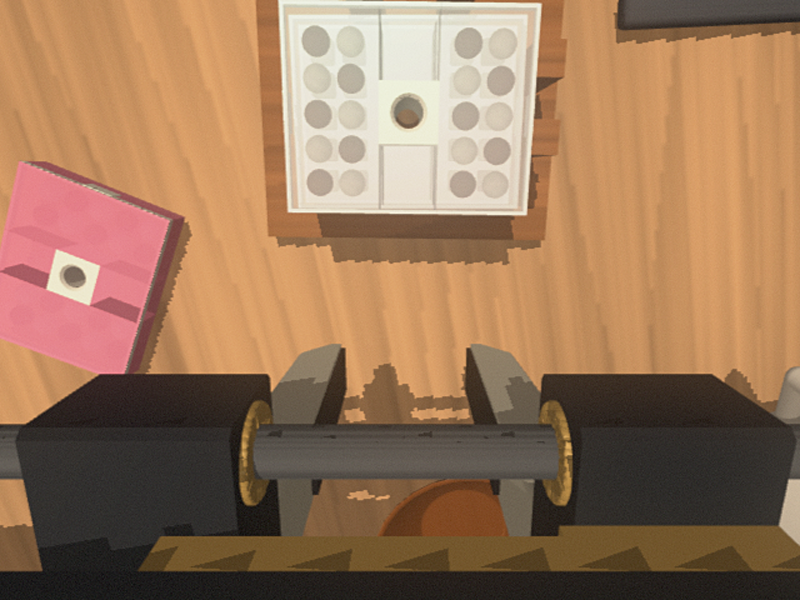

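The stack now looks neat and sits against the +x posts (right, at (545,85) and (545,137)). The hole is at (408,110), and the open -y side faces the fingers.

>>> arm_command:
  deltas:
    - [[0,0,-2.5,0,0,0],[0,0,-3.5,0,0,0],[0,0,-3.0,0,0,0],[0,0,-1.0,0,0,0],[0,0,0,0,0,0],[0.08,0.39,0,0,0,0],[0.08,0.39,0,0,0,0],[0.08,0.39,0,0,0,0],[0.08,0.39,0,0,0,0],[0.08,0.39,0,0,0,0],[0.08,0.39,0,0,0,0],[0.08,0.39,0,0,0,0]]

```text
t: 8.42
tool_pos: [0.5214, -0.0702, 0.0251]
orientation: [2.423, 1.999, 0.001]
force: [0.2, -0.6, -0.8]
opening: 0.0417
gripper_force: 0.0
```

>>> arm_command:
  deltas:
    - [[0.04,0.2,0,0,0,0],[0.04,0.2,0,0,0,0],[0.04,0.2,0,0,0,0],[0.04,0.2,0,0,0,0],[0.02,0.1,0,0,0,0],[0.02,0.1,0,0,0,0],[0.02,0.1,0,0,0,0],[0,0,0,0,0,0]]

```text
t: 9.08
tool_pos: [0.5232, -0.0596, 0.0246]
orientation: [-2.423, -1.999, 0.0]
force: [-0.5, 0.5, 0.7]
opening: 0.042
gripper_force: 0.0
```

Run:
```python
from h import *
np.set_printoptions(precision=4,suppress=True)
m=np.load("w3.npy",allow_pickle=True).item()
h=onz(m,(408/1.25,110/1.25),.076);print(h)
u=R.from_euler('z',-10.9,degrees=True).as_matrix().T
e=[onz(m,np.array(p)/1.25,.016) for p in((268,238),(542,242))];print(e,np.linalg.norm(e[0]-e[1]),np.degrees(np.arctan2(*(e[1]-e[0])[1::-1])), (e[0]+e[1])/2+u.T@[0,.065,0])
```

```text
[ 0.5329 -0.0085  0.076 ]
[array([ 0.4473, -0.0527,  0.016 ]), array([ 0.5934, -0.0828,  0.016 ])] 0.1490900194019127 -11.656338504362951 [ 0.5326 -0.0039  0.016 ]
```

>>> arm_command:
  deltas:
    - [[0.02,0.1,0,0,0,0],[0.02,0.1,0,0,0,0],[0.02,0.1,0,0,0,0],[0.02,0.1,0,0,0,0],[0.02,0.1,0,0,0,0],[0.01,0.05,0,0,0,0],[0.01,0.05,0,0,0,0],[0,0,0,0,0,0]]

```text
t: 9.75
tool_pos: [0.5244, -0.0536, 0.0246]
orientation: [-2.423, -1.999, 0.0]
force: [-0.5, -1.2, -0.1]
opening: 0.042
gripper_force: 0.4
```

>>> arm_command:
  deltas:
    - [[0.01,0.05,0,0,0,0],[0.01,0.05,0,0,0,0],[0.01,0.05,0,0,0,0],[0,0,0,0,0,0]]

```text
t: 10.08
tool_pos: [0.5247, -0.0521, 0.0246]
orientation: [-2.423, -1.999, 0.0]
force: [-0.5, -0.5, 0.4]
opening: 0.0416
gripper_force: 0.5
```

>>> arm_command:
  deltas:
    - [[0.01,0.05,0,0,0,0],[0.01,0.05,0,0,0,0],[0.01,0.05,0,0,0,0],[0,0,0,0,0,0]]

```text
t: 10.42
tool_pos: [0.5248, -0.0518, 0.0247]
orientation: [2.423, 1.998, -0.002]
force: [-3.9, -7.1, 1.4]
opening: 0.0417
gripper_force: 3.9
```

>>> arm_command:
  deltas:
    - [[0.01,0.05,0,0,0,0],[0.01,0.05,0,0,0,0],[0,0,0,0,0,0]]

```text
t: 10.67
tool_pos: [0.5248, -0.0518, 0.0247]
orientation: [2.423, 1.997, -0.004]
force: [-4.7, -12.3, 1.8]
opening: 0.0417
gripper_force: 6.5
```

>>> arm_command:
  deltas:
    - [[-0.1,-0.5,0,0,0,0],[-0.2,-1.0,0,0,0,0],[-0.2,-1.0,0,0,0,0],[-0.2,-1.0,0,0,0,0],[0,0,3.5,0,0,0],[0,0,4,0,0,0],[0,0,4,0,0,0],[0,0,0,0,0,0],[0,0,0,0,0,0]]

```text
t: 11.42
tool_pos: [0.5206, -0.086, 0.1433]
orientation: [2.42, 1.995, 0.007]
force: [-0.2, 0.5, -0.1]
opening: 0.042
gripper_force: 0.0
```

Run:
```python
from h import *
m=eyes.camera_model("wrist");im=eyes.read_camera("wrist");np.save("w4.npy",m,allow_pickle=True)
t=eyes.read_camera("top");t0=cv2.imread("pics/top0.png")
p=proj(m,[[.5326,-.0039,.04]])[0];print(p)
x0,y0=int(max(p[0]-100,0)),int(max(p[1]-75,0));print(x0,y0)
a=cv2.resize(im[y0:y0+150,x0:x0+200],(800,600),interpolation=cv2.INTER_CUBIC)
cv2.imwrite("pics/w4.png",a);cv2.imwrite("pics/t4.png",t)
s=monitor.read_state();M=R.from_rotvec(s["orientation"]).as_matrix();print(s["tool_pos"],s["force"],s["t"])
```

```text
[317.27084114 110.61071683]
217 35
[ 0.51781982 -0.08506906  0.13902027] [ 0.84747012  0.52611433 -0.06386037] 11.5167
```

View pics/w4.png

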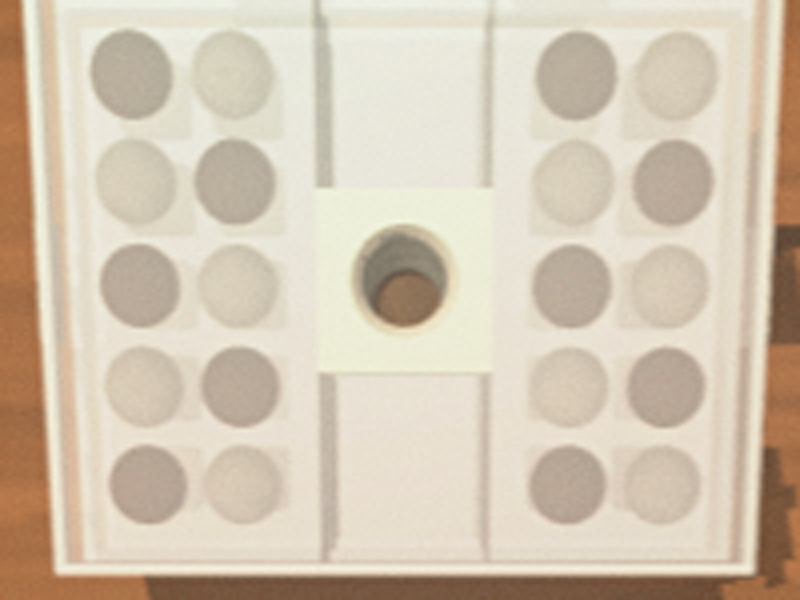

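The holes line up: the mouth is at crop (402,278), with the clear bore down to wood at (403,297). The lower boxes show no offset edges, and the right side is at the post (790,280).

Run:
```python
from h import *
np.set_printoptions(precision=4,suppress=True)
m=eyes.camera_model("wrist");im=eyes.read_camera("wrist");tm=eyes.camera_model("top")
g=im[:,:,0].astype(np.float32)
p=proj(m,[[.5326,-.0039,.076]])[0];x0,y0=(p-20).astype(int);c=im[y0:y0+40,x0:x0+40];
gg=cv2.cvtColor(c,cv2.COLOR_BGR2GRAY);mask=(gg<190).astype(np.uint8)
n,l,st,ce=cv2.connectedComponentsWithStats(mask);print(st,ce+[x0,y0])
t=cv2.imread("pics/t4.png")
p2=proj(tm,[[.5326,-.0039,.076]])[0];print(p,p2)
t=t[int(p2[1])-40:int(p2[1])+40,int(p2[0])-53:int(p2[0])+53];print(int(p2[0])-53,int(p2[1])-40)
k=cv2.imread("pics/top0.png")[270:350,90:196];
cv2.imwrite("pics/v5.png",np.hstack([cv2.resize(q,(400,302),interpolation=cv2.INTER_CUBIC) for q in(t,k)]))
s=monitor.read_state();print(s["tool_pos"],s["orientation"])
```

```text
[[   0    0   40   40 1119]
 [  10    4   24   26  481]] [[320.6783 107.5264]
 [323.4116 104.1123]]
[322.8269 107.3282] [330.4601 268.7316]
277 228
[ 0.5172 -0.0848  0.1381] [-2.4223 -1.9975  0.002 ]
```

View pics/v5.png

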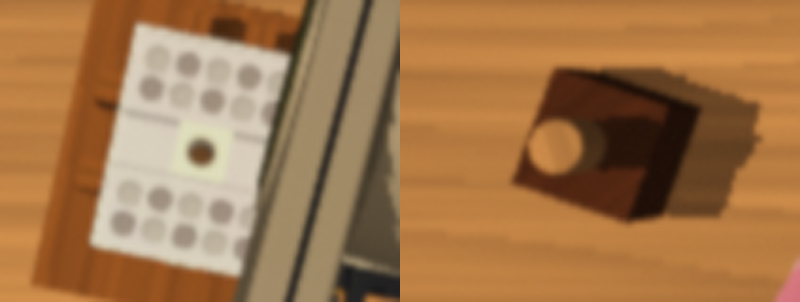

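Left crop: the hole is at (201,152), which is top pixel (330.3,268.3), within 0.5 px of the predicted socket axis. Right crop: the knob top is at (555,146), which is top pixel (131.1,308.7).

>>> arm_command:
  deltas:
    - [[-0.4,1.5,1.0,0,0,0],[-0.7,3.3,1.0,0,0,0],[-0.7,3.3,1.0,0,0,0],[-0.7,3.3,1.0,0,0,0],[-0.7,3.3,1.0,0,0,0],[-0.7,3.3,1.0,0,0,0],[-0.7,3.3,0,0,0,0],[-0.7,3.3,0,0,0,0],[-0.7,3.3,0,0,0,0],[-0.7,3.3,0,0,0,0],[-0.4,1.6,0,0,0,0],[0,0,0,0,0,0]]

```text
t: 12.57
tool_pos: [0.445, 0.2459, 0.1973]
orientation: [-2.418, -2.002, 0.005]
force: [-0.4, 0.4, -0.5]
opening: 0.0416
gripper_force: 0.0
```

>>> arm_command:
  deltas:
    - [[0,0,0,0,0,0],[0,0,0,0,0,0],[0,0,0,0,0,0]]

```text
t: 12.82
tool_pos: [0.4472, 0.2421, 0.1988]
orientation: [-2.425, -1.998, 0.002]
force: [0.4, -1.0, 0.3]
opening: 0.0418
gripper_force: 0.0
```

Run:
```python
from h import *
np.set_printoptions(precision=4,suppress=True)
tm=eyes.camera_model("top");print("knob top",onz(tm,(131.1,308.7),.109),"hole",onz(tm,(330.3,268.3),.076))
m=eyes.camera_model("wrist");im=eyes.read_camera("wrist");np.save("w6.npy",m,allow_pickle=True)
p=proj(m,[[.4617,.3186,.109]])[0];print(p)
x0,y0=[int(max(v,0)) for v in p-[100,75]];print(x0,y0)
cv2.imwrite("pics/w6.png",cv2.resize(im[y0:y0+150,x0:x0+200],(800,600),interpolation=cv2.INTER_CUBIC))
s=monitor.read_state();print(s["tool_pos"],s["orientation"],s["force"],s["t"])
```

```text
knob top [0.4622 0.3169 0.109 ] hole [ 0.5333 -0.0036  0.076 ]
[323.9965 117.9405]
223 42
[0.4474 0.2421 0.199 ] [-2.425  -1.9971  0.0017] [-0.3077 -0.1926  0.0355] 12.8667
```

View pics/w6.png

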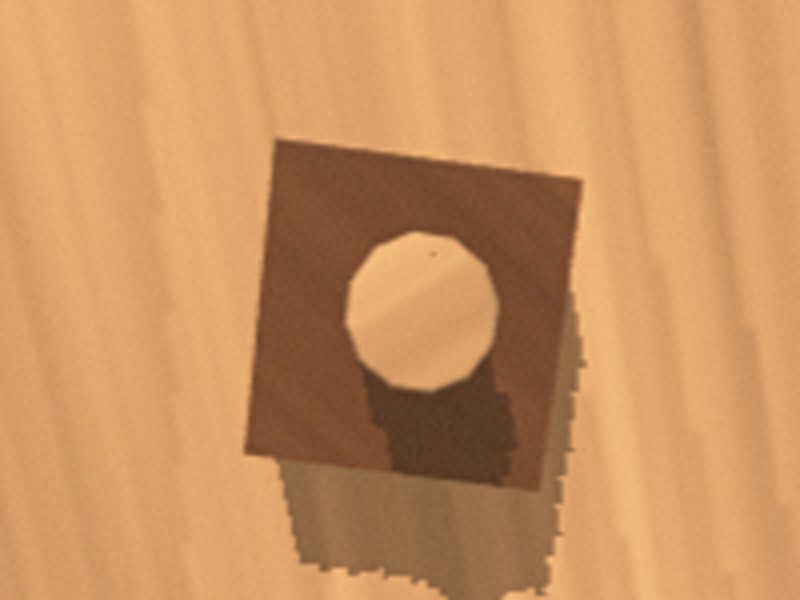

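The knob top is centred at crop (422,311), which is wrist pixel (328.5,119.8). The stand top's corners are (276,140), (582,180), (540,490) and (246,455).

Run:
```python
from h import *
np.set_printoptions(precision=4,suppress=True)
tm=eyes.camera_model("top");sm=eyes.camera_model("scene");m=np.load("w6.npy",allow_pickle=True).item()
print("knob",onz(m,(328.5,119.75),.109),tri([(m,(328.5,119.75)),(tm,(131.1,308.7))]),"stand",onz(m,(325.75,121),.06))
```

```text
knob [0.4642 0.317  0.109 ] [0.4632 0.3169 0.1093] stand [0.4627 0.318  0.06  ]
```

>>> arm_command:
  deltas:
    - [[0.3,1.5,0,0,0,0],[0.6,2.5,0,0,0,0],[0.5,2.5,0,0,0,0],[0.2,1.0,0,0,0,0],[0,0,-2.5,0,0,0],[0,0,-3.5,0,0,0],[0,0,-3.5,0,0,0],[0,0,-2.1,0,0,0],[0,0,-0.5,0,0,0],[0,0,0,0,0,0],[0,0,0,0,0,0],[0,0,0,0,0,0]]
  gripper: 0.1

```text
t: 13.87
tool_pos: [0.4649, 0.3189, 0.0812]
orientation: [2.423, 1.998, 0.006]
force: [0.5, 0.6, 0.7]
opening: 0.0511
gripper_force: 0.0
```

>>> arm_command:
  deltas:
    - [[0,0,0,0,0,0],[0,0,0,0,0,0],[0,0,0,0,0,0],[0,0,0,0,0,0],[0,0,0,0,0,0],[0,0,0,0,0,0],[0,0,0,0,0,0]]
  gripper: -1
  squeeze: 35

```text
t: 14.45
tool_pos: [0.4634, 0.3185, 0.079]
orientation: [2.423, 1.999, 0.001]
force: [0.5, 0.3, 2.5]
opening: 0.0233
gripper_force: 35.0
```

>>> arm_command:
  deltas:
    - [[0,0,1.0,0,0,0],[0,0,2.5,0,0,0],[0,0,3.0,0,0,0],[0,0,2.5,0,0,0],[0,0,1.0,0,0,0],[0,0,0,0,0,0],[0.35,-1.6,0,0,0,0],[0.7,-3.2,0,0,0,0],[0.7,-3.2,0,0,0,0],[0.7,-3.2,0,0,0,0],[0.7,-3.2,0,0,0,0],[0.7,-3.2,0,0,0,0]]

```text
t: 15.45
tool_pos: [0.5005, 0.1407, 0.1762]
orientation: [-2.422, -1.998, 0.005]
force: [0.7, 0.1, -1.9]
opening: 0.0234
gripper_force: 35.0
```

>>> arm_command:
  deltas:
    - [[0.7,-3.2,0,0,0,0],[0.7,-3.2,0,0,0,0],[0.7,-3.2,0,0,0,0],[0.7,-3.2,0,0,0,0],[0.35,-1.66,0,0,0,0],[0,0,0,0,0,0],[0,0,0,0,0,0],[0,0,0,0,0,0]]

```text
t: 16.12
tool_pos: [0.5323, -0.0015, 0.1771]
orientation: [-2.422, -1.998, 0.002]
force: [0.6, -0.4, -0.7]
opening: 0.0233
gripper_force: 35.0
```

Run:
```python
from h import *
np.set_printoptions(precision=4,suppress=True)
s=monitor.read_state();T=s["tool_pos"];print(T,s["orientation"],s["force"],s["opening"],s["t"])
m=eyes.camera_model("wrist");im=eyes.read_camera("wrist");sm=eyes.camera_model("scene");sc=eyes.read_camera("scene")
np.save("w7.npy",m,allow_pickle=True)
print(proj(m,[T-[0,0,.079],[.5333,-.0036,.076]]),proj(sm,[T-[0,0,.079],[.5333,-.0036,.076],T]))
p=proj(sm,[[.5333,-.0036,.09]])[0];x0,y0=(p-[50,75]).astype(int);print(x0,y0)
a=cv2.resize(sc[y0:y0+150,x0:x0+100],(400,600),interpolation=cv2.INTER_CUBIC)
p=proj(m,[[.5333,-.0036,.09]])[0];x1,y1=(p-[50,75]).astype(int);y1=min(y1,330);print(x1,y1)
b=cv2.resize(im[y1:y1+150,x1:x1+100],(400,600),interpolation=cv2.INTER_CUBIC)
cv2.imwrite("pics/v7.png",np.hstack([a,b]))
```

```text
[ 0.5323 -0.0015  0.1771] [-2.4219 -1.9977  0.0021] [ 0.6009 -0.4214 -0.7211] 0.02329548351095184 16.1167
[[325.0912 246.6662]
 [327.13   240.5556]] [[341.2968 235.7336]
 [339.8803 244.4968]
 [343.0073 200.1684]]
290 163
277 171
```

View pics/v7.png

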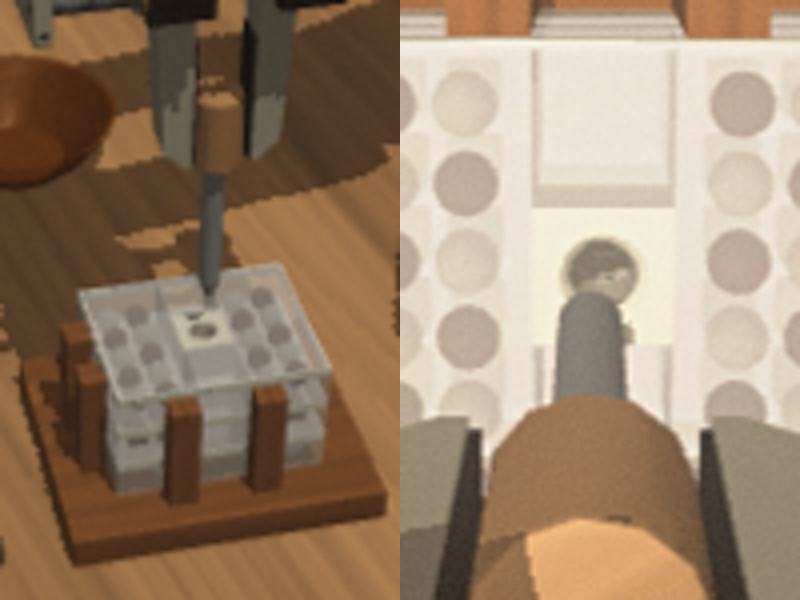

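Left (scene): the tip is at (209,291) and the hole at (206,328). Right (wrist): the rod tip is at about (592,295) and the hole centre at (602,265), both in crop pixels.

Run:
```python
from h import *
np.set_printoptions(precision=4,suppress=True)
m=np.load("w7.npy",allow_pickle=True).item();sm=eyes.camera_model("scene")
w=lambda x,y:(277+(x-400)/4,171+y/4); s=lambda x,y:(290+x/4,163+y/4)
print("tip",tri([(m,w(592,297)),(sm,s(209,291))]),onz(m,w(592,297),.098))
print("hole",tri([(m,w(602,265)),(sm,s(206,328))]),onz(m,w(602,265),.076))
print(onz(m,w(592,400),.171))
```

```text
tip [0.532  0.0001 0.0993] [ 0.5324 -0.0006  0.098 ]
hole [ 0.533  -0.0003  0.0775] [ 0.534  -0.0014  0.076 ]
[0.5341 0.0073 0.171 ]
```

>>> arm_command:
  deltas:
    - [[0.12,-0.1,-0.5,0,0,0],[0,0,-0.8,0,0,0],[0,0,-0.6,0,0,0],[0,0,-0.3,0,0,0],[0,0,-0.3,0,0,0],[0,0,-0.2,0,0,0],[0,0,0,0,0,0]]

```text
t: 16.8
tool_pos: [0.5341, -0.0032, 0.151]
orientation: [-2.423, -1.999, 0.001]
force: [-0.0, 0.4, -0.4]
opening: 0.0235
gripper_force: 35.0
```

>>> arm_command:
  deltas:
    - [[0,0,-0.2,0,0,0],[0,0,-0.2,0,0,0],[0,0,-0.2,0,0,0],[0,0,0,0,0,0]]

```text
t: 17.13
tool_pos: [0.5342, -0.0033, 0.1452]
orientation: [-2.423, -1.999, 0.0]
force: [-0.0, -0.1, -1.1]
opening: 0.0233
gripper_force: 35.0
```

>>> arm_command:
  deltas:
    - [[0,0,-0.2,0,0,0],[0,0,-0.2,0,0,0],[0,0,-0.2,0,0,0],[0,0,-0.2,0,0,0],[0,0,-0.2,0,0,0],[0,0,0,0,0,0]]

```text
t: 17.63
tool_pos: [0.5341, -0.0032, 0.135]
orientation: [-2.423, -1.999, 0.001]
force: [-0.0, 0.6, -0.5]
opening: 0.0235
gripper_force: 35.0
```

>>> arm_command:
  deltas:
    - [[0,0,-0.2,0,0,0],[0,0,-0.2,0,0,0],[0,0,-0.2,0,0,0],[0,0,-0.2,0,0,0],[0,0,-0.2,0,0,0],[0,0,0,0,0,0]]

```text
t: 18.13
tool_pos: [0.5341, -0.0032, 0.125]
orientation: [-2.423, -1.999, 0.001]
force: [0.1, -0.4, -0.6]
opening: 0.0235
gripper_force: 35.0
```

No contact forces so far. Continuing.

>>> arm_command:
  deltas:
    - [[0,0,-0.2,0,0,0],[0,0,-0.2,0,0,0],[0,0,-0.2,0,0,0],[0,0,-0.2,0,0,0],[0,0,-0.2,0,0,0],[0,0,-0.2,0,0,0],[0,0,-0.2,0,0,0],[0,0,-0.2,0,0,0],[0,0,0,0,0,0]]

```text
t: 18.88
tool_pos: [0.5341, -0.0032, 0.1091]
orientation: [-2.423, -1.999, 0.001]
force: [0.2, -0.5, -0.5]
opening: 0.0236
gripper_force: 35.0
```

>>> arm_command:
  deltas:
    - [[0,0,-0.2,0,0,0],[0,0,-0.2,0,0,0],[0,0,-0.2,0,0,0],[0,0,-0.2,0,0,0],[0,0,-0.2,0,0,0],[0,0,0,0,0,0]]

```text
t: 19.38
tool_pos: [0.5341, -0.0033, 0.0991]
orientation: [-2.423, -1.999, 0.001]
force: [-0.3, 0.1, -1.4]
opening: 0.0231
gripper_force: 35.0
```

>>> arm_command:
  deltas:
    - [[0,0,-0.1,0,0,0],[0,0,-0.1,0,0,0],[0,0,-0.1,0,0,0],[0,0,-0.1,0,0,0],[0,0,-0.1,0,0,0],[0,0,-0.1,0,0,0],[0,0,-0.1,0,0,0],[0,0,-0.1,0,0,0],[0,0,-0.1,0,0,0],[0,0,0,0,0,0]]

```text
t: 20.22
tool_pos: [0.5343, -0.0033, 0.0904]
orientation: [-2.423, -1.999, 0.0]
force: [-0.7, 0.1, -1.7]
opening: 0.0229
gripper_force: 35.0
```

>>> arm_command:
  deltas:
    - [[0,0,-0.1,0,0,0],[0,0,-0.1,0,0,0],[0,0,-0.1,0,0,0],[0,0,-0.1,0,0,0],[0,0,-0.1,0,0,0],[0,0,0,0,0,0]]

```text
t: 20.72
tool_pos: [0.5343, -0.0033, 0.0854]
orientation: [-2.423, -1.999, 0.0]
force: [-2.2, -0.9, -1.4]
opening: 0.0236
gripper_force: 35.0
```

>>> arm_command:
  deltas:
    - [[-0.04,0,-0.1,0,0,0],[0,0,-0.1,0,0,0],[0,0,-0.05,0,0,0],[0,0,0,0,0,0]]

```text
t: 21.05
tool_pos: [0.534, -0.0033, 0.083]
orientation: [-2.423, -1.999, 0.0]
force: [0.0, 0.4, -0.7]
opening: 0.0235
gripper_force: 35.0
```

>>> arm_command:
  deltas:
    - [[0,0,-0.05,0,0,0],[0,0,-0.05,0,0,0],[0,0,0,0,0,0]]

```text
t: 21.3
tool_pos: [0.5341, -0.0033, 0.0823]
orientation: [2.423, 1.999, 0.0]
force: [-0.1, 0.8, -0.9]
opening: 0.0233
gripper_force: 35.0
```

>>> arm_command:
  deltas:
    - [[0,0,-0.05,0,0,0],[0,0,0,0,0,0],[0,0,0,0,0,0]]

```text
t: 21.55
tool_pos: [0.5342, -0.0033, 0.0822]
orientation: [2.423, 1.999, 0.0]
force: [-2.9, 1.1, 5.2]
opening: 0.0232
gripper_force: 35.0
```

>>> arm_command:
  deltas:
    - [[0,0,-0.05,0,0,0],[0,0,0,0,0,0],[0,0,0,0,0,0]]

```text
t: 21.8
tool_pos: [0.5343, -0.0033, 0.0821]
orientation: [2.423, 1.999, 0.001]
force: [-5.3, 0.9, 9.1]
opening: 0.0235
gripper_force: 35.0
```

>>> arm_command:
  deltas:
    - [[-0.03,0,-0.025,0,0,0],[0,0,0,0,0,0],[0,0,0,0,0,0],[0,0,0,0,0,0]]

```text
t: 22.13
tool_pos: [0.5343, -0.0033, 0.0821]
orientation: [2.423, 1.999, 0.001]
force: [-3.9, 1.0, 10.4]
opening: 0.0236
gripper_force: 35.0
```

>>> arm_command:
  deltas:
    - [[0,0,0,0,0,0],[0,0,0,0,0,0],[0,0,0,0,0,0],[0,0,0,0,0,0],[0,0,0,0,0,0],[0,0,0,0,0,0],[0,0,0,0,0,0],[0,0,0,0,0,0],[0,0,0,0,0,0],[0,0,0,0,0,0],[0,0,0,0,0,0],[0,0,0,0,0,0]]

```text
t: 23.13
tool_pos: [0.5343, -0.0033, 0.0822]
orientation: [2.423, 1.999, 0.002]
force: [-3.9, 0.9, 9.6]
opening: 0.0234
gripper_force: 35.0
```

>>> arm_command:
  deltas:
    - [[-0.03,0,0.08,0,0,0],[0,0,0,0,0,0]]

```text
t: 23.3
tool_pos: [0.5339, -0.0032, 0.0822]
orientation: [2.423, 1.999, 0.001]
force: [-0.7, -0.8, 5.8]
opening: 0.0233
gripper_force: 35.0
```

>>> arm_command:
  deltas:
    - [[0,0,0,0,0,0],[0,0,0,0,0,0],[0,0,0,0,0,0],[0,0,0,0,0,0],[0,0,0,0,0,0],[0,0,0.5,0,0,0],[0,0,1.0,0,0,0],[0,0,2.0,0,0,0],[0,0,3.0,0,0,0],[0,0,3.0,0,0,0],[0,0,3.0,0,0,0],[0,0,0,0,0,0]]
  gripper: 0.1

```text
t: 24.3
tool_pos: [0.5371, -0.0036, 0.2154]
orientation: [2.417, 1.994, 0.013]
force: [1.7, 0.6, 1.2]
opening: 0.0507
gripper_force: 0.0
```

>>> arm_command:
  deltas:
    - [[-0.8,-3.5,0,0,0,0],[-0.8,-3.5,0,0,0,0],[-0.4,-2,0,0,0,0],[0,0,0,0,0,0],[0,0,0,0,0,0],[0,0,0,0,0,0]]

```text
t: 24.8
tool_pos: [0.5137, -0.0928, 0.2072]
orientation: [2.424, 1.998, 0.001]
force: [-0.2, -0.2, -0.5]
opening: 0.0511
gripper_force: 0.0
```

Run:
```python
from h import *
m=eyes.camera_model("wrist");im=eyes.read_camera("wrist");sc=eyes.read_camera("scene")
a=cv2.resize(sc[180:330,290:390],(400,600),interpolation=cv2.INTER_CUBIC)
x,y=proj(m,[[.5333,-.003,.09]])[0].astype(int);y1=max(y-90,0);b=cv2.resize(im[y1:y1+180,x-60:x+60],(400,600))
cv2.imwrite("pics/v8.png",np.hstack([a,b]));s=monitor.read_state();print(s["t"],s["force"],s["tool_pos"])
```

```text
24.9 [-0.1090456  -0.16663928 -0.46467354] [ 0.51368558 -0.09229799  0.20694069]
```

View pics/v8.png

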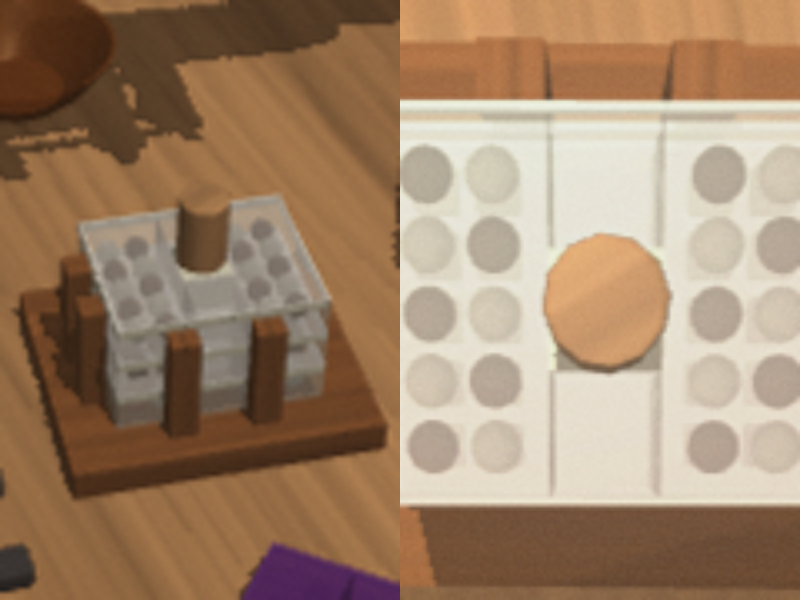

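The knob, at (205,235) left and (607,300) right, rests on the top lid. The rod is upright, the stack is square against the posts, and the gripper is clear.

```bash
python3 -c "
from plant import ticket
print(ticket.close_job())"
```

```text
the job is handed in; nothing more can be done
None
```

I pushed all three boxes snug against the posts and passed the rod through them into the socket until its knob sat on the top lid. I pressed the knob down with about 11 N for over a second, released it and handed the job in; no verdict came back.

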